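# Tip the dowel pins out of the kit tray into the catch pan

### The job

Draw the steel catch pan towards you, for instance with a fingertip hooked behind its far lip, until the whole pan is on the dark mat. Then lift the grey kit tray over it and tip it on one corner, so that only the two round dowel pins pour through the gap at the corner of their bay into the pan; the pins have been cleaned, so the gripper must not touch them, and all the other parts stay in the tray. Set the tray gently back down, upright and where it stood, and leave the other things on the cart where they are.

Things in the scene. Friction and masses are not known exactly. Their poses are not given: they have to be found in the camera images.
- mat: Dark vinyl set-up mat with a thin grey border line, 250 mm (x) by 240 mm (y), under 1 mm thick; nothing catches on its edge. Origin: its centre. It is not turned: its x points away from the robot. It lies left or right of the robot's centre line.
- pan: Stainless catch pan, 160 mm (x) by 180 mm (y) over its lip, 36 mm high, inside 138 by 158 mm, inner floor 3 mm up; loose, 0.6 kg, friction on the cart about 0.6 (3 to 5 N drags it). Origin: centre of the underside, z up. Starts empty beyond the mat, its centre about 130 mm further from the robot than the mat's, turned a little.
- pan_farlip (a point): Middle of the outer edge of the pan's far lip (the +x side of the pan), 80 mm from its centre, 36 mm above its underside. The lip is 8 mm wide and 4 mm thick and runs outwards round the top of all four 3 mm walls; the cart behind the far lip is free.
- tray: Grey plastic kit tray, loose, 180 mm (x) by 130 mm (y), walls and dividers 34 mm high, floor 3 mm thick; 0.26 kg empty, 0.8 kg loaded. Origin: centre of the underside. A lengthwise divider (6 mm, y = 0) and a cross divider (4 mm, x = 0) make four bays, each 84 (x) by 58 mm (y) inside, centred at x = +-44, y = +-32 mm. Friction with the parts about 0.2: they move from 15 to 20 degrees of slope.
- tray_grip (a point): Middle of the tray's carrying handle, 70 mm above the tray's underside over its centre, axes as the tray's. The handle is a flat-sided bar 90 mm long (x), 14 mm thick (y), 24 mm high, its top 82 mm above the underside, open beneath; a post under it stands 36 mm either side of the middle on the lengthwise divider.
- tray_gap (a point): Tip of the pouring lip in the gap of the bay at +x +y: at x = 100, y = 47.5, z = 3 mm from the tray's origin; the other bays' are its mirror images (x = +-100, y = +-47.5). Each gap is in the end wall (x = +-90), down to the floor, 27 mm wide, from the long side wall (|y| = 61) in to |y| = 34 mm; the rest of the end wall is closed, so parts against the lengthwise divider are held.
- pin1_c (a point): Centre of a round steel dowel pin, 16 mm in diameter, 60 mm long (along its x), plain and smooth, 94 g. The two dowel pins lie side by side along the tray's length in one of the four bays; which bay differs from run to run.
- pin2_c (a point): Centre of the other dowel pin, the same, in the same bay.
- key1_c (a point): Centre of a flat rectangular fixture key, dark steel, 60 x 16 x 10 mm with two screw holes in its top, 74 g; two of them lie side by side in another bay. Stays in the tray.
- key2_c (a point): Centre of the other fixture key, the same, in the same bay as the first. Stays in the tray.
- tnut_c (a point): Centre of a long T-slot nut, dark steel, 60 mm long, 24 mm wide at the foot and 13 mm at the top, 18 mm high, with two holes in its top, 120 g, alone in a third bay. Stays in the tray.
- stepblock_c (a point): Half-way up the middle of a stair-shaped step block with three steps, dark steel, 60 mm long, 24 mm wide, 23 mm high at one end and 9 mm at the other, 90 g, alone in the fourth bay. Stays in the tray.
- indexplate: Bystander: square steel indexing plate, 120 x 120 x 14 mm, with a ring of holes and a knurled brass knob (43 mm in diameter) in the middle, 50 mm high in all; loose, 1.4 kg. Origin: centre of the underside. Stands well to one side of the work.
- colletblock: Bystander: matte black square collet block, 60 x 60 mm, 75 mm high, loose, 1.1 kg. Origin: centre of the underside. Stands well to the other side.
- pincase: Bystander: walnut gauge pin case, 110 mm (x) by 200 mm (y), 52 mm high with the rows of polished steel pins that stand in it, loose, 1.3 kg. Origin: centre of the underside. Stands at the back of the cart.
- clamphandle: Bystander: teal plastic clamp handle, 130 mm long (along x), 46 mm high at its hub (-x end, 55 mm from the origin) with the steel stud, 23 mm along the rest, loose, 0.13 kg. Origin: near the middle of the underside. Lies near the robot's centre line, towards the back.

How it is judged (in metres and radians):
On the way, in this order (a step that is already met when the one before it is completed fails the run):
1. the whole pan has been drawn onto the mat (x of pan in the frame of mat between -0.046 and 0.046 m and y of pan in the frame of mat between -0.032 and 0.032 m), for 0.2 s.
2. both dowel pins lie in the pan, poured out of the lifted tray (x of pin1_c in the frame of pan between -0.075 and 0.075 m and y of pin1_c in the frame of pan between -0.085 and 0.085 m and z of pin1_c in the frame of pan between 0 and 0.036 m and x of pin2_c in the frame of pan between -0.075 and 0.075 m and y of pin2_c in the frame of pan between -0.085 and 0.085 m and z of pin2_c in the frame of pan between 0 and 0.036 m and height (world z) of tray_grip above 0.09 m), for 0.2 s.
At the end, for the whole second after the job is handed in: Pan on the mat (centres within 46 mm in x, 32 mm in y); both pins at rest in it; the two keys, T-nut and step block still in the tray; tray at rest flat on the cart, upright within 0.05 rad, within 50 mm of where it started (all of step 1 and x of pin1_c in the frame of pan between -0.075 and 0.075 m and y of pin1_c in the frame of pan between -0.085 and 0.085 m and z of pin1_c in the frame of pan between 0 and 0.036 m and x of pin2_c in the frame of pan between -0.075 and 0.075 m and y of pin2_c in the frame of pan between -0.085 and 0.085 m and z of pin2_c in the frame of pan between 0 and 0.036 m and x of key1_c in the frame of tray_grip between -0.092 and 0.092 m and y of key1_c in the frame of tray_grip between -0.065 and 0.065 m and z of key1_c in the frame of tray_grip between -0.072 and -0.03 m and x of key2_c in the frame of tray_grip between -0.092 and 0.092 m and y of key2_c in the frame of tray_grip between -0.065 and 0.065 m and z of key2_c in the frame of tray_grip between -0.072 and -0.03 m and x of tnut_c in the frame of tray_grip between -0.092 and 0.092 m and y of tnut_c in the frame of tray_grip between -0.065 and 0.065 m and z of tnut_c in the frame of tray_grip between -0.072 and -0.03 m and x of stepblock_c in the frame of tray_grip between -0.092 and 0.092 m and y of stepblock_c in the frame of tray_grip between -0.065 and 0.065 m and z of stepblock_c in the frame of tray_grip between -0.072 and -0.03 m and angle between tray_grip's own z axis and vertical below 0.05 rad and height (world z) of tray_grip below 0.074 m and distance of tray_grip from where it was at the start of the episode below 0.05 m and linear speed of each of tray, pan below 0.02 m/s and linear speed of each of pin1, pin2 below 0.03 m/s); the robot touches nothing.
It fails at once if the gripper touches a cleaned dowel pin (contact force between any of the fingers, the arm and pin1 above 0.3 N or contact force between any of the fingers, the arm and pin2 above 0.3 N).
It fails at once if the tray is dropped or banged onto the cart (faster than 0.4 m/s within 20 mm of standing) (linear speed of tray above 0.4 m/s and height (world z) of tray_grip below 0.09 m).
It fails at once if a bystander (indexing plate, collet block, gauge pin case, clamp handle) is pushed more than 20 mm (distance of any of indexplate, colletblock, pincase, clamphandle from where it was at the start of the episode above 0.02 m).
It also fails if it takes over 66 s, if anything falls off the work surface, if the arm or the gripper's body presses on something with over 40 N, if the wrist force passes 120 N, or if a joint passes its speed limit or range.

### The arm

A 6-joint arm with a two-finger parallel gripper is mounted at the origin on the work surface. World frame = base frame: x ahead of the robot, y to its left, z up, the work surface at z = 0. Lengths are in m, angles in degrees, forces in N, time in s.
With the tool pointing down it reaches from about 0.3 to 0.75 m from the base axis. Payload 8.5 kg.
Tool frame: the origin (TCP) lies at the very end of the fingers, on their centre line; the grasp point (between the pads) lies 19 mm behind it; z points along the fingers, x is the direction in which the jaws open and shut, and the axes are right-handed (so a half turn about z gives the same grasp; the last joint's range is limited). The gripper opens to 88 mm and grips with 3 to 60 N. Pads are 18 mm wide; open, the fingers measure 123 mm over their backs; the gripper's body (75 mm by 187 mm) begins 45 mm behind the grasp point.
Start: joints at [-86.82, 21.807, 74.336, -0, 83.858, -12.336], TCP at [0.147, -0.53, 0.239] pointing down, gripper open.
Joint ranges: [-178.18, 178.18], [-50.72, 133.34], [12.68, 142.11], [-81.47, 261.47], [9.98, 163.14], [-165.26, 165.26]. Speed limits (degrees/s): [136.94, 136.94, 180, 180, 180, 180].

### API

Orientations are given as a 3x3 rotation matrix whose columns are the frame's x, y, z axes.
In Python, from plant import arm, fingers, get_image, get_calibration, read_t, read_qpos, read_qd, read_tau, read_tool_pos, read_tool_rot, read_contact_force, read_torque, read_finger_gap gives the robot as it stands. Calls block until the motion is done:
- arm.goto(position, orientation): joint-space move of the TCP to a pose.
- arm.movel(position, rate=0.15, ori=None): straight line of the TCP; ori=None keeps the orientation; rate is the mean speed in m/s.
- arm.move_joints(angles): joint-space move.
- fingers.move_gripper(opening, strength=None): opening from 0.0 (shut) to 1.0 (fully open); strength is the grip in N (None keeps the last); returns when the fingers have stopped.
- arm.pause(seconds).
- arm.inverse_kinematics(position, orientation): joint angles nearest the present ones, or None.
- get_image(name): name is "side" or "top" or "wrist"; returns (picture, depth): 480x640x3 uint8, blue, green, red; 480x640 float32, m along the optical axis (not along the pixel's ray), 0 where there is no reading.
- get_calibration(name): a dict with "vertical_fov" (degrees; the focal length in pixels is half the picture's height over the tangent of half this angle, whatever the lens; pixels are square), "cx", "cy" (the principal point, pixels), "R" (3x3) and "t" (3): a world point X has camera coordinates R X + t. Camera axes: x right, y down, z forward; pixel columns grow to the right and rows downward; lengths in m; the calibration is good to about 2 mm. A picture is of the moment at which its call begins: read the wrist's pose just before it. get_calibration takes no time and is no camera call; for the wrist camera it gives the pose at the moment of the call.
A pose or a line that the arm cannot do raises arm.PlanningError and nothing moves.
- arm.finish_job(): hands the job in, once; it reports no verdict.
Readings, each from a call of its own:
- read_t(): time.
- read_qpos(): joint angles.
- read_qd(): joint speeds.
- read_tau(): joint torques, N m.
- read_tool_pos(): TCP position.
- read_tool_rot(): TCP orientation.
- read_contact_force(): force on the tool from outside, world axes, zero at the start.
- read_torque(): the same for the moment, N m.
- read_finger_gap(): opening from 0.0 (shut) to 1.0 (fully open).
Only numpy, scipy, OpenCV 4.12 (cv2) and the standard library are available. Lean on these libraries where they do the work, as an engineer would, in place of code of your own. Each camera call takes 0.05 s, during which the arm holds its last target.

## Working session

There is one attempt and no reset: what is moved stays moved. The work goes in short steps, each a Python script; the robot and the scene stay as the last script left them, time stands still between calls to the robot, and variables do not carry over. Pictures are saved under pics/ and viewed, and the job is handed in when it is done.

```bash
ls; mkdir -p pics
cat > h.py <<'E'
import numpy as np, cv2
from plant import *
def cam(n):
    c=get_calibration(n); im,d=get_image(n)
    f=240/np.tan(np.radians(c["vertical_fov"])/2)
    return im,d,c,f
def pts(d,c,f):
    v,u=np.mgrid[0:480,0:640]
    P=np.stack([(u-c["cx"])/f*d,(v-c["cy"])/f*d,d],-1)
    R=np.array(c["R"]);t=np.array(c["t"])
    W=(P-t)@R
    W[d<=0]=np.nan
    return W
E
python3 - <<'E'
from h import *
for n in("top","side","wrist"):
    im,d,c,f=cam(n); cv2.imwrite(f"pics/{n}0.png",im)
    np.savez(f"{n}0.npz",W=pts(d,c,f),im=im)
    print(n,c,f,(d>0).mean())
print(read_t())
E
```

```text
pics
top {'vertical_fov': 43.8683146660063, 'cx': 315.35601490513073, 'cy': 246.16849119191681, 'R': array([[ 0.01683924, -0.99969559,  0.01803255],
       [-0.99560388, -0.01842681, -0.09183338],
       [ 0.0921377 , -0.01640687, -0.9956111 ]]), 't': array([-0.03078759,  0.59953196,  1.42592163])} 595.9918256673293 0.9960514322916667
side {'vertical_fov': 45.49210878962282, 'cx': 326.69132364249367, 'cy': 238.06338411724732, 'R': array([[-0.75361276, -0.65730252, -0.00460499],
       [-0.4937468 ,  0.57068918, -0.65614629],
       [ 0.43391463, -0.49220652, -0.75461967]]), 't': array([0.44584216, 0.36209749, 1.39850098])} 572.4455739164337 0.9960481770833334
wrist {'vertical_fov': 63.27194718005247, 'cx': 320.3627909747309, 'cy': 238.63486571615755, 'R': array([[ 0.26724226, -0.9636287 , -0.0011418 ],
       [-0.92000838, -0.25549718,  0.29716288],
       [-0.2866464 , -0.07836402, -0.95482612]]), 't': array([-0.54982489, -0.04105511,  0.39173557])} 389.56616757428884 0.996015625
0.15
```

View pics/top0.png

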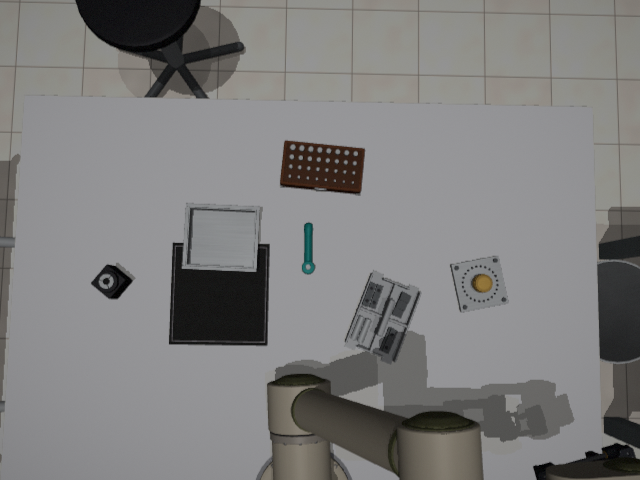

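View pics/side0.png

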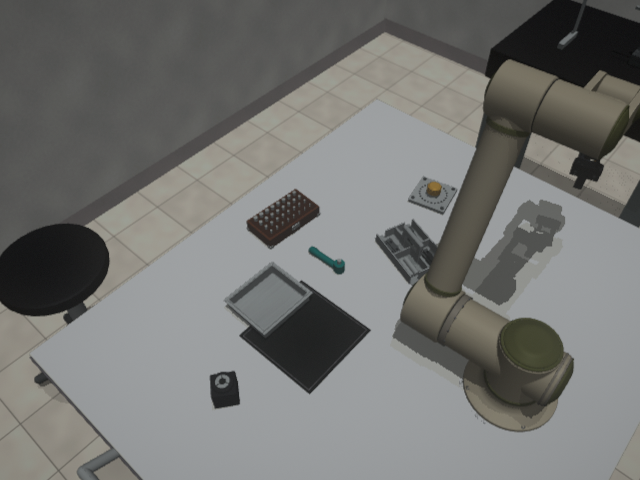

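View pics/wrist0.png

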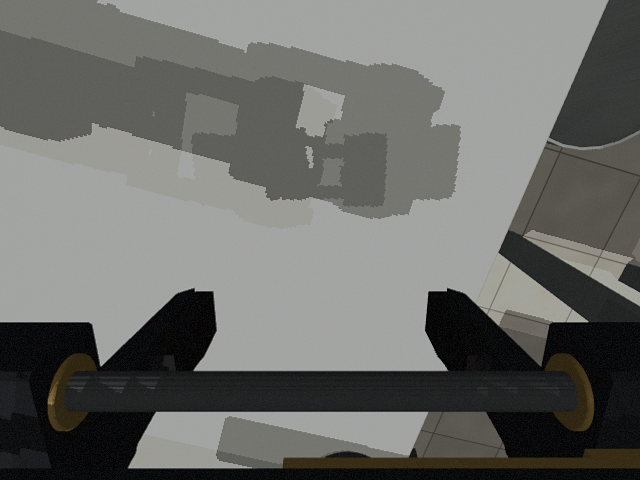

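The top view shows the mat at px (220,293), the pan beyond it at (223,237), the tray turned at (383,316), and the bystanders clear of the work. I'll measure and zoom in next.

Run:
```python
from h import *
z=np.load("top0.npz");W=z["W"];im=z["im"]
def rect(name,u0,v0,u1,v1,zl,zh,mask=None):
    S=W[v0:v1,u0:u1]; m=(S[...,2]>zl)&(S[...,2]<zh)
    if mask is not None: m&=mask[v0:v1,u0:u1]
    p=S[m][:,:2].astype(np.float32)
    r=cv2.minAreaRect(p*1000); print(name,len(p),r,"zmed",np.median(S[m][:,2]))
rect("panlip",170,190,275,285,.025,.05)
rect("panall",170,190,275,285,.012,.05)
dark=im.max(2)<60
rect("mat",160,230,285,355,-.01,.01,dark)
rect("tray",330,260,430,370,.015,.1)
rect("handle",330,260,430,370,.06,.1)
rect("idx",440,245,520,320,.006,.1)
rect("collet",80,255,140,305,.05,.1)
rect("clamp",295,215,325,280,.01,.1)
rect("case",270,130,375,200,.03,.1)
print(np.nanmedian(W[300:320,540:580,2]), np.nanmedian(W[290:330,200:240,2]))
c=cv2.resize(im[255:375,325:445],None,fx=5,fy=5,interpolation=cv2.INTER_CUBIC);cv2.imwrite("pics/z1.png",c)
```

```text
panlip 1262 ((616.8775024414062, 209.83151245117188), (180.58609008789062, 160.4132080078125), 88.3843994140625) zmed 0.03510211597398532
panall 1380 ((616.8775024414062, 209.83151245117188), (180.58609008789062, 160.4132080078125), 88.3843994140625) zmed 0.03474264689294922
mat 7529 ((489.25482177734375, 214.67434692382812), (239.52786254882812, 263.7025451660156), 89.93836975097656) zmed 0.00014925901182730915
tray 1633 ((430.66375732421875, -186.8625946044922), (131.29275512695312, 180.43699645996094), 69.16551208496094) zmed 0.028698136242843172
handle 256 ((430.768798828125, -186.399658203125), (14.95091724395752, 88.7426528930664), 68.53133392333984) zmed 0.0802029961754129
idx 2507 ((520.8331298828125, -428.6280517578125), (183.47482299804688, 198.8478546142578), 0.6422448754310608) zmed 0.014588397997016432
collet 677 ((504.66888427734375, 467.6293029785156), (61.625343322753906, 61.00941848754883), 50.919334411621094) zmed 0.06998100296031308
clamp 444 ((602.4188232421875, -5.315093994140625), (46.415138244628906, 139.31056213378906), 79.16905212402344) zmed 0.020795434345618535
case 3623 ((795.3464965820312, -33.63402557373047), (200.16835021972656, 114.88919067382812), 85.5345458984375) zmed 0.04045026619149938
0.0003388439279494518 9.481815473079367e-05
```

View pics/z1.png

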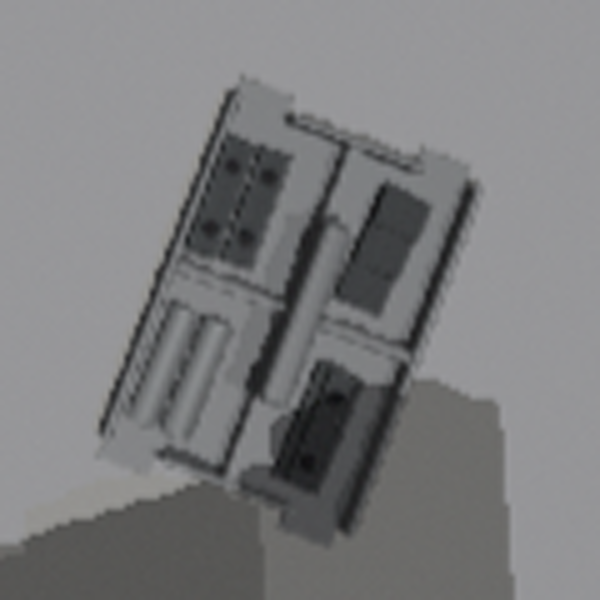

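```bash
cat >> h.py <<'E'
from scipy.spatial.transform import Rotation as Ro
YAW0=np.radians(-21.2)
def Rtray(yaw,tau=0,al=0):
    """tilt tau(deg) towards tray direction (-cos al, sin al) (low side)"""
    a=np.radians(al); ax=np.cross([0,0,1],[-np.cos(a),np.sin(a),0])
    return Ro.from_euler('z',yaw).as_matrix()@Ro.from_rotvec(ax*np.radians(tau)).as_matrix()
# tool in tray frame: z down, x along tray +y (s=1) or -y
def Rtool(Rt,s=1): return Rt@np.array([[0,s,0],[s,0,0],[0,0,-1.]]).T
GZ=0.070-0.019   # TCP height above tray underside
def tcp_from_origin(o,Rt): return np.array(o)+Rt@np.array([0,0,GZ])
LIP=np.array([-.100,.0475,.003])
def tcp_from_lip(lip,Rt): return np.array(lip)+Rt@(np.array([0,0,GZ])-LIP)
E
python3 - <<'E'
from h import *
z=np.load("top0.npz");W=z["W"];im=z["im"]
g=im.max(2)
for u in (178,200,220,240,262,266):
    col=g[:,u]; rows=[v for v in range(225,355) if col[v]<60]
    print(u,rows[0],rows[-1],W[rows[0],u],W[rows[-1],u])
for v in(280,300,330):
    r=[u for u in range(150,300) if g[v,u]<60];print(v,W[v,r[0]],W[v,r[-1]])
print(im[335:350,220].tolist())
for yaw in(-30,-20,-10,0,10,20):
  for s in(1,-1):
    o=[]
    for tau,al in((0,0),(22,90),(33,40),(40,40)):
        Rt=Rtray(np.radians(yaw),tau,al); o.append(arm.inverse_kinematics(tcp_from_lip([.52,.21,.06],Rt),Rtool(Rt,s)))
    print(yaw,s,[None if q is None else np.round(q) .tolist() for q in o])
for s in(1,-1):
    Rt=Rtray(YAW0); q=arm.inverse_kinematics(tcp_from_origin([.4307,-.1866,0],Rt),Rtool(Rt,s)); print(s,np.round(q))
E
```

```text
178 243 343 [ 0.60426214  0.31999788 -0.00125153] [ 0.35899815  0.31092889 -0.00237549]
200 270 343 [0.53804157 0.26246119 0.00368962] [0.36009277 0.25673735 0.00122954]
220 271 344 [0.53644882 0.21327237 0.00373559] [ 0.35821075  0.20844846 -0.00188387]
240 272 344 [ 0.53526437  0.1649969  -0.00497671] [0.35913442 0.15941136 0.00037946]
262 244 344 [6.05504646e-01 1.11919729e-01 1.18634450e-04] [ 0.3598704   0.10584407 -0.00100235]
266 244 344 [0.60560088 0.10194136 0.00104774] [ 0.35999811  0.09609174 -0.00134265]
280 [ 0.5123951   0.33113843 -0.00074924] [ 0.51650026  0.09744627 -0.00131652]
300 [ 0.46329548  0.33238021 -0.00390908] [0.46727268 0.09599649 0.0027364 ]
330 [ 0.39023161  0.33132491 -0.00102399] [ 0.3938339   0.09708856 -0.00398044]
[[23, 23, 22], [22, 24, 26], [20, 22, 21], [21, 21, 21], [25, 24, 26], [39, 38, 39], [54, 53, 54], [33, 31, 34], [21, 20, 21], [59, 58, 59], [119, 117, 117], [153, 150, 150], [152, 150, 150], [152, 149, 149], [152, 149, 149]]
-30 1 [[0.0, 33.0, 78.0, -0.0, 69.0, -60.0], [9.0, 41.0, 63.0, -17.0, 90.0, -49.0], [18.0, 32.0, 77.0, -35.0, 72.0,
[... 1232 characters left out ...]
74.0, -94.0], [16.0, 40.0, 64.0, -22.0, 79.0, -79.0], [17.0, 28.0, 86.0, -33.0, 47.0, -64.0], [20.0, 27.0, 90.0, -45.0, 45.0, -52.0]]
10 -1 [[6.0, 38.0, 68.0, -0.0, 74.0, 86.0], [16.0, 40.0, 64.0, -22.0, 79.0, 101.0], [17.0, 28.0, 86.0, -33.0, 47.0, 116.0], [20.0, 27.0, 90.0, -45.0, 45.0, 128.0]]
20 1 [[7.0, 39.0, 66.0, -0.0, 75.0, -103.0], [17.0, 40.0, 65.0, -23.0, 75.0, -87.0], [17.0, 27.0, 88.0, -29.0, 41.0, -75.0], [19.0, 26.0, 93.0, -43.0, 37.0, -61.0]]
20 -1 [[7.0, 39.0, 66.0, -0.0, 75.0, 77.0], [17.0, 40.0, 65.0, -23.0, 75.0, 93.0], [17.0, 27.0, 88.0, -29.0, 41.0, 105.0], [19.0, 26.0, 93.0, -43.0, 37.0, 119.0]]
1 [ -38.   28.  102.   -0.   50. -107.]
-1 [-38.  28. 102.  -0.  50.  73.]
```

Run:
```python
from h import *
Rd=Rtool(Ro.from_euler('z',-1.6,degrees=True).as_matrix())
fingers.move_gripper(0.4)
arm.goto([.59,.21,.15],Rd); print(read_t())
arm.movel([.59,.21,.05],rate=.2)
arm.movel([.59,.21,.014],rate=.08); print(read_tool_pos(),read_contact_force())
arm.movel([.53,.211,.014],rate=.08,ori=Rtool(np.eye(3)))
print(read_tool_pos(),read_contact_force(),read_t())
arm.movel([.424,.214,.014],rate=.08)
print(read_tool_pos(),read_contact_force(),read_t())
arm.movel([.44,.214,.014],rate=.08)
arm.movel([.44,.214,.2],rate=.3)
arm.goto([.38,-.1,.25],Rtool(Rtray(YAW0)))
im,d,c,f=cam("top"); np.savez("top1.npz",W=pts(d,c,f),im=im); cv2.imwrite("pics/top1.png",im)
print(read_t())
S=pts(d,c,f)[190:360,165:280];m=(S[...,2]>.025)&(S[...,2]<.05)
print(cv2.minAreaRect(S[m][:,:2].astype(np.float32)*1000))
```

```text
4.0833
[0.59015841 0.21002374 0.01409027] [ 0.28672612  0.33158001 -0.80337483]
[0.52994472 0.21099255 0.01401651] [-0.70553397 -0.32514849  0.64541505] 6.2333
[0.42383403 0.21396113 0.0139521 ] [0.52975238 0.33041168 0.1280892 ] 7.7083
10.1
((482.58233642578125, 215.1749267578125), (160.33094787597656, 181.47286987304688), 0.08955233544111252)
```

View pics/top1.png

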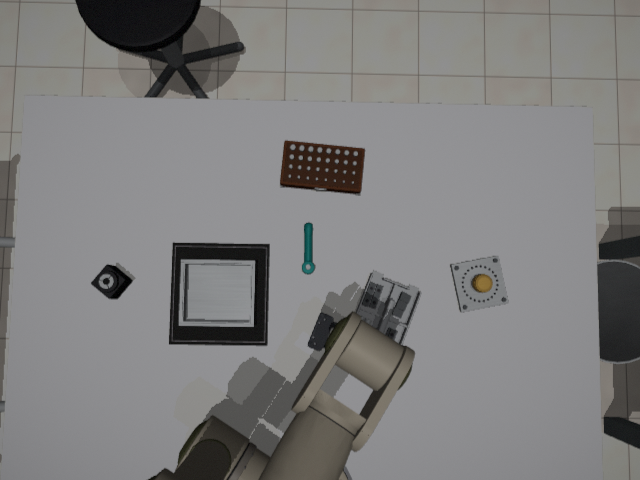

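The pan is centred at (0.483, 0.215), almost the same as the mat centre (0.4825, 0.2145). Next I'll grip the handle and lift.

Run:
```python
from h import *
Rt=Rtray(YAW0);R=Rtool(Rt); o=np.array([.4307,-.1866,0])
p=tcp_from_origin(o,Rt)
fingers.move_gripper(0.6)
arm.goto(p+[0,0,.10],R)
im,d,c,f=cam("wrist"); cv2.imwrite("pics/w1.png",im)
arm.movel(p,rate=.1); print(read_tool_pos(),read_contact_force())
fingers.move_gripper(0.0,60); print(read_finger_gap()*88,read_contact_force())
arm.movel(p+[0,0,.03],rate=.06)
print(read_contact_force(),read_torque(),read_finger_gap()*88,read_t())
im,d,c,f=cam("side"); cv2.imwrite("pics/s2.png",im[150:400,300:550].repeat(2,0).repeat(2,1))
```

```text
[ 0.430942   -0.18673878  0.05151251] [-1.05669973 -0.18896302  0.18430006]
12.937148117818838 [1.2869333  1.79174813 2.87922947]
[-0.2563134   0.26856204 -9.02136011] [-0.07502699 -0.08493746  0.03959541] 13.330518555744149 13.7
```

View pics/w1.png

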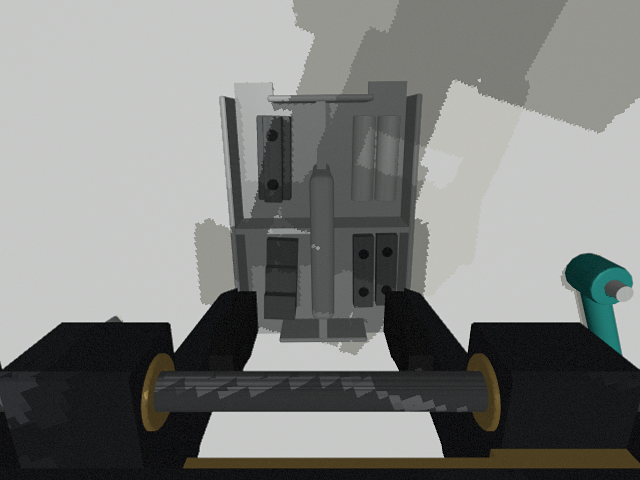

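View pics/s2.png

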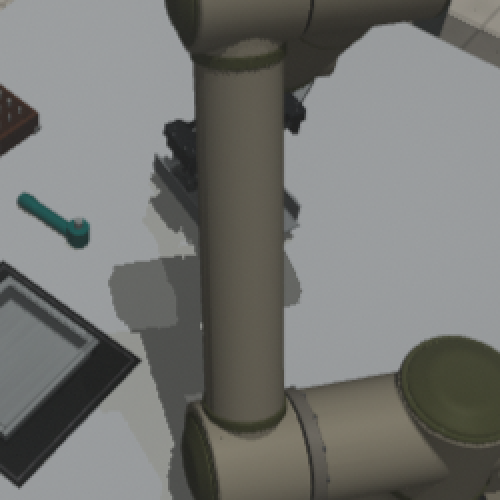

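Run:
```python
from h import *
Rt=Rtray(YAW0); p=tcp_from_origin([.4307,-.1866,0],Rt)
arm.movel(p+[0,0,.12],rate=.12)
lip=np.array([.515,.205,.12])
R1=Rtray(0.)
arm.movel(tcp_from_lip(lip,R1),rate=.15,ori=Rtool(R1)); print(read_t(),read_contact_force())
R2=Rtray(0.,22,90)
arm.movel(tcp_from_lip(lip,R2),rate=.06,ori=Rtool(R2)); print(read_t())
lip[2]=.066
arm.movel(tcp_from_lip(lip,R2),rate=.08); print(read_t(),read_contact_force(),read_torque())
for n in("top","side"):
    im,d,c,f=cam(n); cv2.imwrite(f"pics/{n}3.png",im)
```

```text
17.4 [-0.72537863 -0.6726215  -8.71536507]
17.9833
18.8083 [ 0.31519949 -0.19174671 -7.287551  ] [ 0.67516251 -0.2174253   0.04030682]
```

View pics/top3.png

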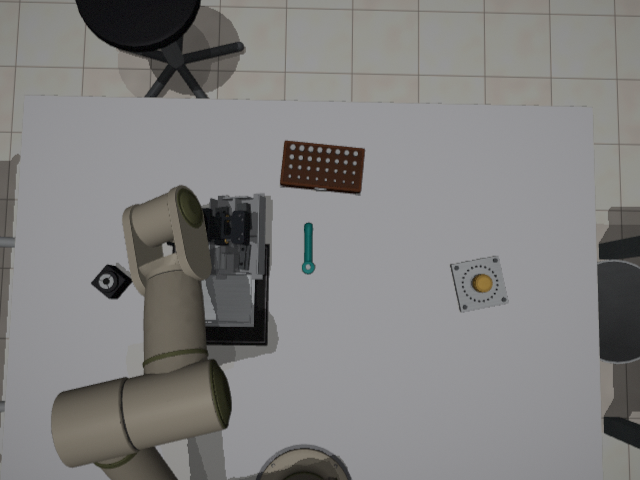

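View pics/side3.png

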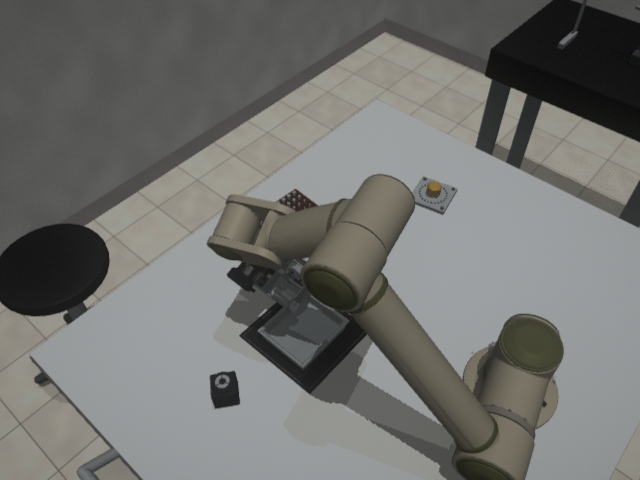

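Run:
```python
from h import *
im,d,c,f=cam("wrist"); cv2.imwrite("pics/w3.png",im)
```

```text
(no output)
```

View pics/w3.png

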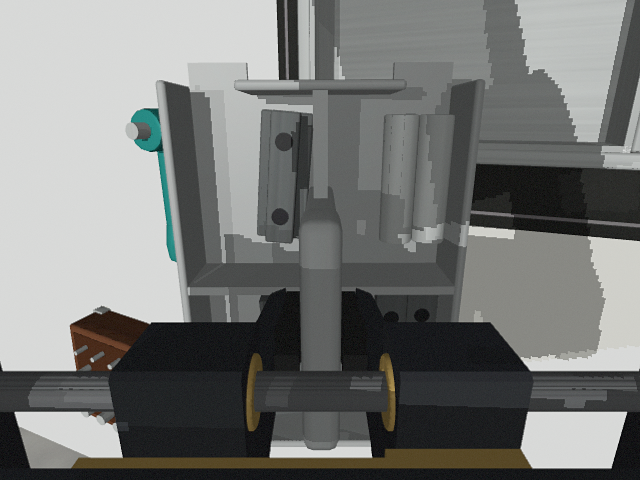

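The wrist view shows the pins against the outer wall at px (420,180) and the T-nut against the divider at (285,175), behind closed wall. Next I'll pitch gradually.

Run:
```python
from h import *
lip=np.array([.515,.205,.066]); ims=[]
for tau,al in((25,62),(28,50),(31,43)):
    Rt=Rtray(0.,tau,al)
    arm.movel(tcp_from_lip(lip,Rt),rate=.05,ori=Rtool(Rt)); 
    im,d,c,f=cam("wrist"); ims.append(im[::1,::1][0:360,150:550]); print(tau,al,read_t(),read_contact_force(),read_finger_gap()*88)
arm.pause(.4)
ims.append(cam("wrist")[0][0:360,150:550])
o=np.vstack([np.hstack(ims[:2]),np.hstack(ims[2:])]);cv2.imwrite("pics/w4.png",cv2.resize(o,(660,594)))
```

```text
25 62 19.625 [-0.02319688  0.78888345 -7.73466911] 13.554550730013025
28 50 20.0667 [ 0.40685152  0.49553519 -7.87069337] 13.63218961313818
31 43 20.45 [ 0.307568   -0.27284479 -8.04720312] 13.732071184761825
```

View pics/w4.png

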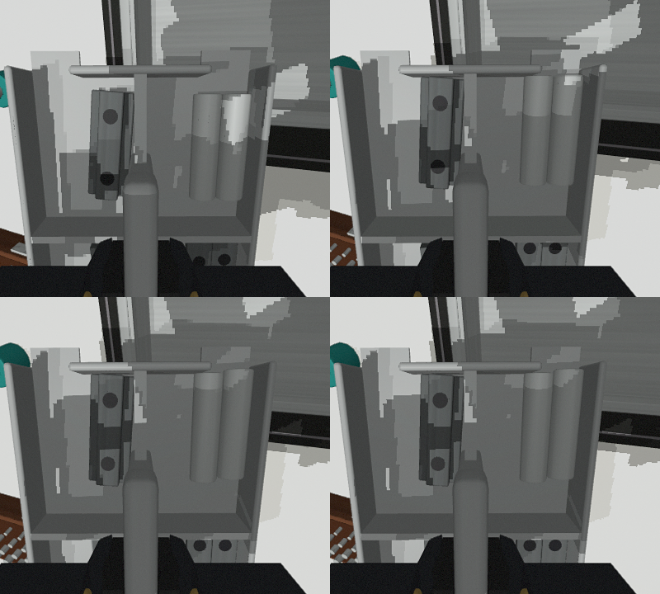

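The pins have slid down to the end wall but are wedged: the side load roughly balances the slope. I'll add pitch and reduce roll.

Run:
```python
from h import *
lip=np.array([.515,.205,.066]); ims=[]
for tau,al in((33,36),(35,31)):
    Rt=Rtray(0.,tau,al)
    arm.movel(tcp_from_lip(lip,Rt),rate=.04,ori=Rtool(Rt)); 
    ims.append(cam("wrist")[0][0:360,150:550])
    arm.pause(.3)
    ims.append(cam("wrist")[0][0:360,150:550]); print(tau,al,read_t(),read_contact_force(),read_finger_gap()*88)
o=np.vstack([np.hstack(ims[:2]),np.hstack(ims[2:])]);cv2.imwrite("pics/w5.png",cv2.resize(o,(660,594)))
```

```text
33 36 21.6417 [ 1.36626883 -0.23113609 -6.59494294] 13.307502038626595
35 31 22.35 [ 0.00952818  0.59266216 -6.07756412] 13.406643917996675
```

View pics/w5.png

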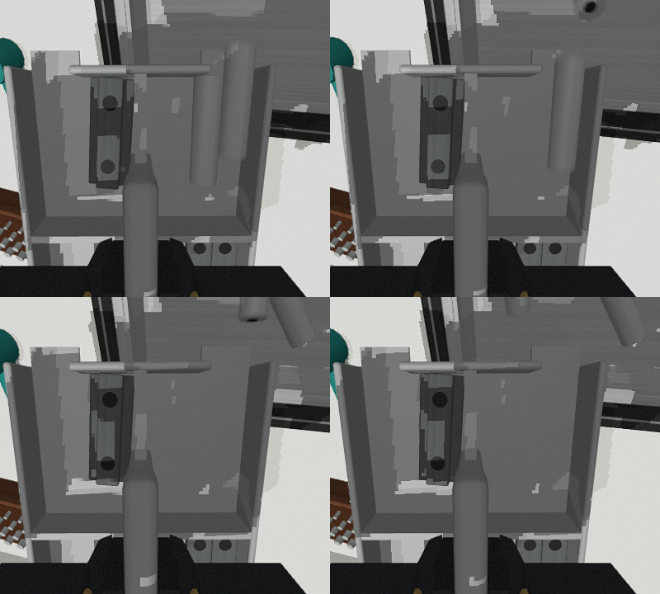

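The pins left one after the other, and both are now in the pan, visible at the top of the last frames. Next I'll verify, raise the tray, level it and return it.

Run:
```python
from h import *
arm.pause(.3)
cur=read_tool_pos()
arm.movel(np.array(cur)+[0,0,.07],rate=.1)
lip=np.array([.515,.205,.136])
for tau,al in((25,60),(0,60)):
    Rt=Rtray(0.,tau,al); arm.movel(tcp_from_lip(lip,Rt),rate=.08,ori=Rtool(Rt))
im,d,c,f=cam("top"); cv2.imwrite("pics/top6.png",im)
cv2.imwrite("pics/w6.png",cam("wrist")[0])
Rt=Rtray(YAW0); p=tcp_from_origin([.4307,-.1866,0],Rt)
arm.movel(p+[0,0,.12],rate=.15,ori=Rtool(Rt))
arm.movel(p+[0,0,.03],rate=.1)
im,d,c,f=cam("top"); cv2.imwrite("pics/top7.png",im); np.savez("top7.npz",W=pts(d,c,f),im=im)
cv2.imwrite("pics/w7.png",cam("wrist")[0])
print(read_t(),read_contact_force(),read_torque())
```

```text
28.775 [-0.24115082 -0.27744269 -5.3601262 ] [ 0.00044971 -0.12300219 -0.00622569]
```

View pics/top7.png

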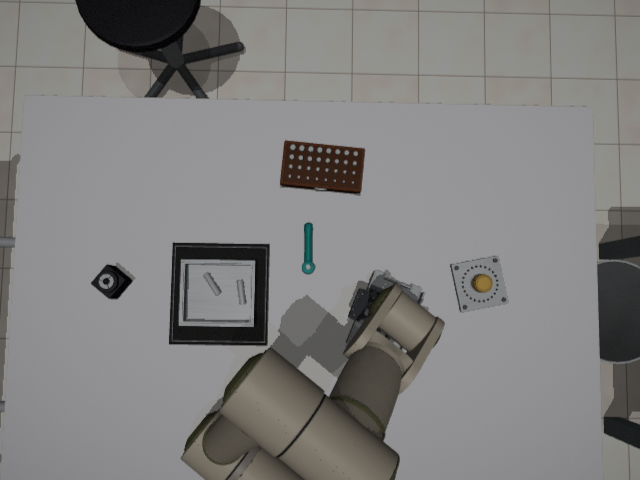

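View pics/w7.png

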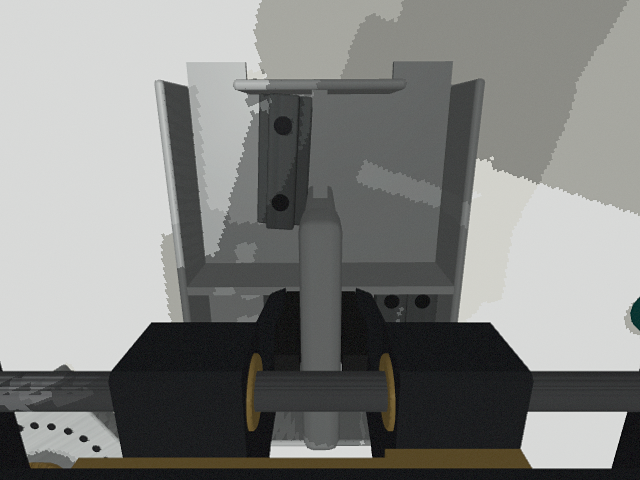

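The pan holds both pins at px (212,284) and (241,291). In the gripper view the tray sits exactly as before, so it did not slip, and the T-nut is still in. Next I'll lower it gently.

Run:
```python
from h import *
Rt=Rtray(YAW0); p=tcp_from_origin([.4307,-.1866,0],Rt)
arm.movel(p+[0,0,.006],rate=.05)
f0=read_contact_force()[2]
z=.006
while z>-.003:
    z-=.001; arm.movel(p+[0,0,z],rate=.02); f=read_contact_force()[2]; print(round(z,3),round(f,2))
    if f-f0>4: break
fingers.move_gripper(.5,20); arm.pause(.2)
arm.movel(p+[0,0,.10],rate=.12)
arm.goto([.35,-.45,.3],Rtool(Rt))
im,d,c,f=cam("top"); cv2.imwrite("pics/top8.png",im); W=pts(d,c,f)
for n,(u0,v0,u1,v1,a,b) in dict(pan=(165,230,280,360,.025,.05),tray=(330,260,430,370,.015,.1),handle=(330,260,430,370,.06,.1)).items():
    S=W[v0:v1,u0:u1]; m=(S[...,2]>a)&(S[...,2]<b); print(n,cv2.minAreaRect(S[m][:,:2].astype(np.float32)*1000),np.median(S[m][:,2]))
c=cv2.resize(im[225:375,165:445],None,fx=2.8,fy=2.8,interpolation=cv2.INTER_CUBIC);cv2.imwrite("pics/z8.png",c)
cv2.imwrite("pics/s8.png",cam("side")[0])
print(read_t(),read_contact_force())
```

```text
0.005 -5.54
0.004 -5.22
0.003 -5.38
0.002 -5.93
0.001 -6.26
0.0 -3.84
-0.001 9.92
pan ((482.4674377441406, 215.06146240234375), (159.74627685546875, 181.00343322753906), 0.16923269629478455) 0.035015653607027034
tray ((430.12652587890625, -188.12681579589844), (130.95921325683594, 180.12197875976562), 69.17222595214844) 0.031661870514368334
handle ((430.54852294921875, -187.7599639892578), (14.984033584594727, 89.3906478881836), 69.22975158691406) 0.0805356019768858
34.2583 [ 0.84182864 -0.7087886   0.26135466]
```

View pics/z8.png

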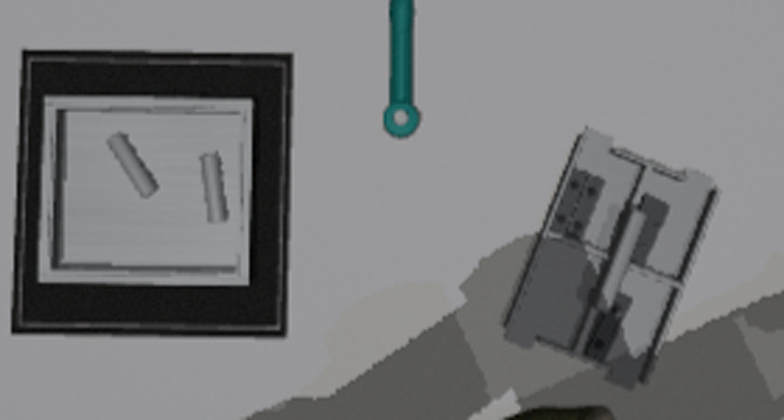

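View pics/s8.png

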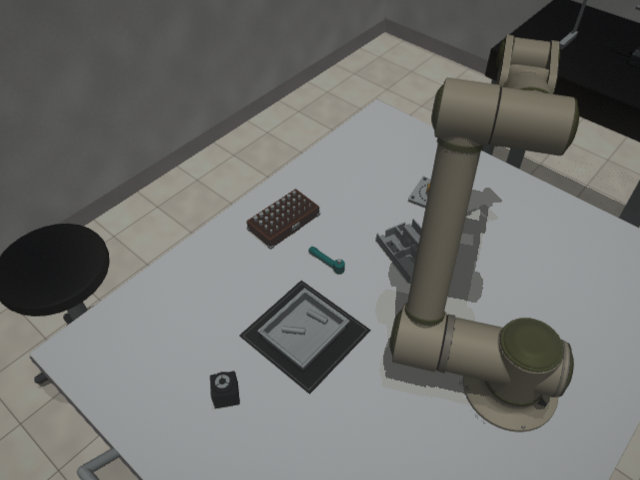

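The final views show both pins lying apart in the pan, the pan centred on the mat, and the tray flat and about 1 mm from its start. The keys, T-nut and step block are in their bays, and the bystanders have not moved. I'm handing it in.

```bash
python3 -c "
from plant import *
arm.finish_job(); print(read_t())"
```

```text
the job is handed in; nothing more can be done
the job is handed in; nothing more can be done
```

The job is done and handed in at about 34 s of the 66 s allowed. The hand-in gives no verdict, so the checks below are from my own camera measurements.

- **Pan:** I drew it onto the mat with the fingertips pressing on the inside of its near wall, not hooked behind the far lip. Its centre is at (0.482, 0.215) m; the mat's is at about (0.4825, 0.2145) m.
- **Pour:** I lifted the tray by its handle and rolled it sideways first. That put the T-nut behind the closed part of its end wall. I then pitched it towards the pins' corner. At 31° the pins wedged at the gap; at 33–35° with less roll they slid out one after the other. Both lie still in the pan, and the gripper stayed well above them.
- **Tray:** It is back flat and upright, about 1 mm from where it started. I lowered it in 1 mm steps, and on the last one the contact force rose by about 14 N. The keys, T-nut and step block are still in their bays.
- **Surroundings:** The bystanders looked unmoved in the final top and side pictures; I did not measure them again. The robot is clear of everything.

No check failed or disagreed at the end.

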